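# Check the purple brush on three sides under the inspection lamp

## Robot

A 6-joint arm with a two-finger parallel gripper is mounted at the origin on the work surface. World frame = base frame: x ahead of the robot, y to its left, z up, the work surface at z = 0. Lengths are in mm, angles in rad, forces in N, time in s.
With the tool pointing down it reaches from about 400 to 925 mm from the base axis. Payload 12.5 kg.
Tool frame: the origin (TCP) lies midway between the tips of the shut fingers; the grasp point (between the pads) lies 19 mm behind it; z points along the fingers, y is the line along which they close (so a half turn about z gives the same grasp; the last joint's range is limited). The gripper opens to 95 mm and grips with 3 to 60 N. Pads are 20 mm wide; open, the fingers measure 119 mm over their backs; the gripper's body (75 mm by 180 mm) begins 59 mm behind the grasp point.
Start: joints at [1.104, 0.491, 1.559, -0, 1.092, -0.106], TCP at [220.624, 584.784, 214.661] pointing down, gripper open.
Joint ranges: [-3.1, 3.1], [-0.84, 2.19], [0.05, 2.79], [-1.13, 4.28], [0.06, 2.93], [-2.69, 2.69]. Speed limits (rad/s): [2.22, 2.22, 2.79, 3.14, 3.14, 3.14].

## Interface

Orientations are given as [roll, pitch, yaw] about the fixed x, y, z axes, in that order (R = Rz(yaw) Ry(pitch) Rx(roll)).
In Python, from cell import * gives the robot as it stands.
- The arm moves only by the tool servo_tool, never from a script. Its argument "moves" is one flat list of numbers, 5 for each row, row after row: the shift along the world's x, y, z as a fraction of full scale, then the turn about the world's z as a fraction of full scale, then the opening, from 0 (shut) to 1 (fully open). A call has 1 to 12 rows; each row is the pose to reach, as a shift and turn from the pose commanded when the call began, turning the shorter way round; what a row does not reach only later rows make up. Full scale, the value 1, is 400 mm for a shift and 180 degrees for a turn. A row lasts 1/12 s, in which the tool goes at most 41.7 mm and 7.16 degrees, less where a joint would pass 70% of its speed; a pose out of reach is approached as far as the arm can. A call with a number of a shift or a turn outside -1 to 1 is refused whole. A call with a gripper value outside its range is refused whole. The fingers move at their own pace and stop on an object; the grip force is fixed at half the most. Time passes only in rows, so rows that repeat a pose let the fingers close. It gives the time, the measured TCP pose, the force, the opening and the grip force at its end, in the units of the state.
- state(): the state, without advancing time (a new reading comes with each control period).
- read_camera(name): name is "scene" or "top"; returns (picture, depth): 480x640x3 uint8, blue, green, red; 480x640 float32, mm along the optical axis (not along the pixel's ray), 0 where there is no reading.
- get_calibration(name): a dict with "K" (3x3 intrinsics, pixels), "k1" (the pictures are not rectified: a ray, as slopes to the right and down, at radius r is drawn at 1 + k1 r^2 times it, then the intrinsics apply), "R" (3x3) and "t" (3): a world point X has camera coordinates R X + t. Camera axes: x right, y down, z forward; pixel columns grow to the right and rows downward; lengths in mm; the calibration is good to about 2 mm. A picture is of the moment at which its call begins. get_calibration takes no time and is no camera call.
- job_done(): hands the job in; it is judged then, once.
The state is a dict: "t": time; "joints": joint angles; "qvel": joint speeds; "tau": joint torques, N m; "eef_pos": TCP position; "tcp_rot": TCP orientation; "ft_force": force on the tool from outside, world axes, zero at the start; "moment": the same for the moment, N m; "opening": opening from 0.0 (shut) to 1.0 (fully open); "grip_force": force on a finger pad.
Only numpy, scipy, OpenCV 4.12 (cv2) and the standard library are available. Lean on these libraries where they do the work, as an engineer would, in place of code of your own. Each camera call takes 0.05 s, during which the arm holds its last target. There are 200 camera calls.

## Task

Pick up the purple brush by its round handle and hold it upright about 8 cm in front of the inspection lamp's lens, its head centred on the lens, turning it so that first the white-tufted side, then the broad purple side, then the yellow-tufted side squarely faces the lens, pausing about a second on each. Then stand it upright on the floor of the open grey caddy and let go, without dropping it. Do not let the brush touch the lamp, and leave the charcoal brush where it is.

Things in the scene. Friction and masses are not known exactly. Their poses are not given: they have to be found in the camera images.
- brush: Purple brush, loose, standing on its head: block 34 (x) by 50 (y) by 80 mm high, then a round handle 26 mm in diameter, 80 to 145 mm up. Origin: centre of the underside, z up; head centre 40 mm up. Broad purple-tufted side faces its -x, white-tufted side +y, yellow-tufted side -y, smooth side +x; tufts 4 mm proud. White and yellow bars on the head's top mark those sides. About 160 g.
- grey_brush: A charcoal-grey brush of the same shape and size, with the same white and yellow sides, loose, standing upright. Not wanted: leave it where it is. Origin: centre of its underside.
- caddy: The grey plastic detailing caddy, fixed, open on top with its lid off: 130 mm (x) by 180 mm (y) outside, 60 mm high, walls and floor 5 mm thick, one undivided compartment. Origin: centre of its underside, z up; the inner floor is 5 mm above it.
- lamp: Inspection lamp, fixed. Black foot 90 mm in diameter, 12 mm high; on a post an orange drum 72 mm in diameter, top at 146 mm, with a round pale lens on its front and a plain orange hub on its back. Origin: centre of the foot's underside, z up. The lens looks level along the lamp's own -x; its centre is at (-30, 0, 110) mm from the origin.
Not all that is in view belongs to the job. Several things look just like the brush: the one meant starts farthest to the robot's right.

How it is judged:
By the outcome, as a careful person would: the job done as asked, in the order asked, and still so for the second after the job is handed in, with the robot touching nothing.
It also fails if it takes over 54 s, if anything falls off the work surface, if the arm or the gripper's body presses on something with over 40 N, if the wrist force passes 120 N, or if a joint passes its speed limit or range.

## Working session

There is one attempt and no reset: what is moved stays moved. The work goes in short steps, Python scripts to look and compute and a tool call to move; the robot and the scene stay as the last step left them, time stands still between calls to the robot, and variables do not carry over. Pictures are saved under pics/ and viewed, at most 10 in all, crops included, and the job is handed in when it is done.

Besides the shell and the picture viewer there is one more tool, called after "Emit:" by a JSON object that holds its "op" and its "data". servo_tool: Moves the arm, as the interface text tells. Its arguments: {"type":"object","properties":{"moves":{"type":"array"}},"required":["moves"]}

```bash
mkdir -p pics; cat > h.py <<'E'
from cell import *
import numpy as np, cv2
def snap(n):
    im,d=read_camera(n); np.savez(f'{n}.npz',im=im,d=d); return im,d
def load(n):
    f=np.load(f'{n}.npz'); return f['im'],f['d']
def pt(n,u,v,d=None,z=None):
    c=get_calibration(n);K=np.array(c['K']);R=np.array(c['R']);t=np.array(c['t'])
    x=cv2.undistortPoints(np.array([[[u,v]]],float),K,np.array([c['k1'],0,0,0,0.]))[0,0]
    r=np.array([x[0],x[1],1.])
    o=-R.T@t; w=R.T@r
    if z is not None: return o+w*(z-o[2])/w[2]
    if d is None: d=np.median(load(n)[1][int(v)-1:int(v)+2,int(u)-1:int(u)+2])
    return o+w*d
E
python3 - <<'E'
from h import *
for n in('scene','top'):
    im,d=snap(n); cv2.imwrite(f'pics/{n}0.png',im); c=get_calibration(n); print(n,c['k1'],np.round(-np.array(c['R']).T@c['t']),np.round(c['R'],2).tolist())
print(state())
E
```

```text
scene -0.08507826658331934 [ 676. -375.  630.] [[0.92, 0.4, 0.0], [0.33, -0.75, -0.57], [-0.23, 0.53, -0.82]]
top -0.042287583549852015 [ 419.   -8. 1205.] [[-0.02, -1.0, -0.01], [-1.0, 0.02, -0.05], [0.05, 0.01, -1.0]]
{'t': 0.1, 'joints': array([ 1.10440976e+00,  4.91502147e-01,  1.55936369e+00, -2.78470151e-05,
        1.09167547e+00, -1.05598162e-01]), 'qvel': array([-7.81051992e-04, -2.64583192e-03,  2.36679243e-04, -1.00637394e-03,
        4.35819441e-05, -5.01662599e-04]), 'tau': array([ 3.20019666e-03, -6.13625336e+01, -2.58607525e+01,  6.94468338e-02,
        4.70595877e-02, -3.44924081e-05]), 'eef_pos': array([220.5276358 , 584.59131578, 214.12694502]), 'tcp_rot': array([-3.14064669e+00, -7.54273805e-05,  2.78081706e+00]), 'ft_force': array([0.02585686, 0.40387212, 0.21367147]), 'moment': array([ 0.02856027,  0.00480357, -0.0160637 ]), 'grip_force': 0.0, 'opening': 0.9998648519919344}
```

View pics/scene0.png

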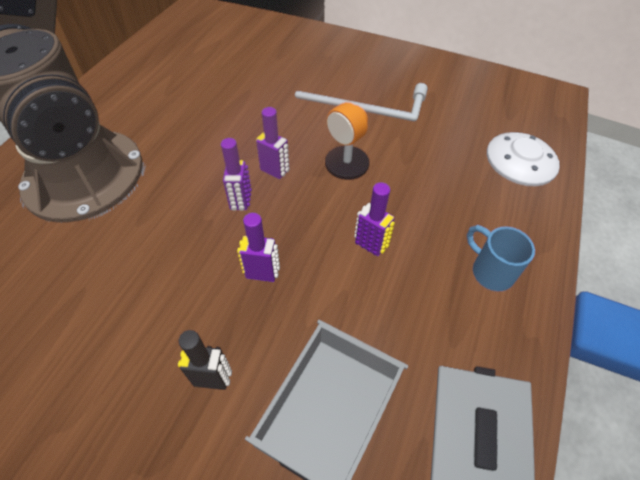

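View pics/top0.png

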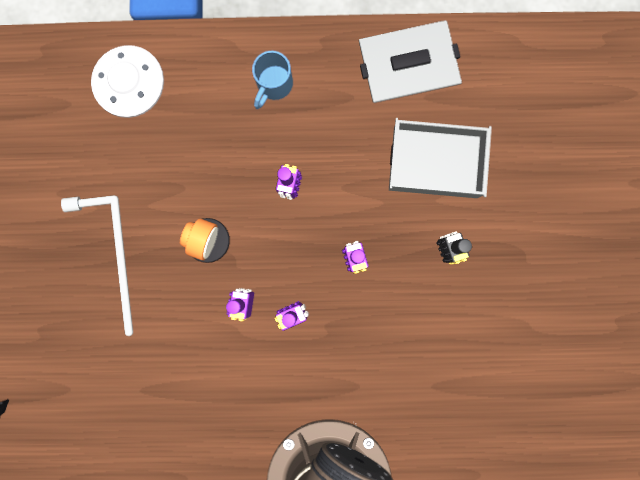

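The scene view shows four purple brushes, at about (374,225), (258,255), (236,180) and (272,150). The charcoal one is at (205,365), and the lamp at (348,125) has its lens facing left. In the top view, image right is the robot's right (−y). The purple candidates there are (357,256), (288,180), (290,317) and (238,305). The rightmost, (357,256), is the one to pick; it is (258,255) in the scene view. The charcoal brush is at (455,248), the caddy at (440,158) and the lamp at (207,240).

```bash
python3 - <<'E'
from h import *
im,d=load('top')
a=cv2.resize(im[220:290,320:400],None,fx=5,fy=5,interpolation=cv2.INTER_CUBIC)
b=cv2.resize(im[205:275,170:250],None,fx=5,fy=5,interpolation=cv2.INTER_CUBIC)
s,_=load('scene')
c=cv2.resize(s[205:285,220:300],None,fx=3,fy=3,interpolation=cv2.INTER_CUBIC); e=cv2.resize(s[95:185,310:390],None,fx=3,fy=3)
r=np.zeros((240,800,3),np.uint8); r[:,:240]=c; r[:240,300:540]=e[:240]
cv2.imwrite('pics/crop1.png',np.vstack([np.hstack([a,b]),r]))
print('cands',[np.round(pt('top',u,v)).tolist() for u,v in [(357,257),(285,174),(289,320),(235,307),(462,246)]])
# brush handle top: points with z>138 near
def cloud(n,u0,u1,v0,v1):
    return np.array([[*pt(n,u,v,load_d[v,u]),u,v] for v in range(v0,v1) for u in range(u0,u1) if load_d[v,u]>0])
load_d=d
P=cloud('top',335,380,235,280)
for lo,hi in((135,155),(70,95)):
    q=P[(P[:,2]>lo)&(P[:,2]<hi)]; print(lo,len(q),q.mean(0).round(1),q.min(0).round(1),q.max(0).round(1), cv2.minAreaRect(q[:,:2].astype(np.float32)))
P=cloud('top',375,505,110,205); q=P[(P[:,2]>50)&(P[:,2]<75)&(P[:,0]>0)]; print('rim',len(q),q.mean(0).round(1),cv2.minAreaRect(q[:,:2].astype(np.float32)))
P=cloud('top',170,240,210,270); q=P[(P[:,2]>5)&(P[:,2]<20)]; print('foot',len(q),cv2.minAreaRect(q[:,:2].astype(np.float32)),q[:,:3].mean(0)); q=P[P[:,2]>100]; print('drum',len(q),cv2.minAreaRect(q[:,:2].astype(np.float32)),q[:,:3].mean(0),q[:,2].max())
load_d=load('scene')[1]
P=cloud('scene',310,385,95,185)
q=P[P[:,2]>60]; im=load('scene')[0].astype(int)
col=np.array([im[int(v),int(u)] for u,v in q[:,3:]]); pale=(col[:,0]>130); L=q[pale][:,:3]
c0=L.mean(0);_,S,V=np.linalg.svd(L-c0); print('lens',len(L),c0,S,V[2],L.min(0),L.max(0))
E
```

```text
cands [[445.0, -59.0, 145.0], [595.0, 67.0, 146.0], [335.0, 64.0, 145.0], [360.0, 159.0, 145.0], [461.0, -245.0, 145.0]]
135 164 [446.5 -59.5 145.3 357.5 255.9] [433.9 -71.3 136.1 351.  249. ] [459. -48. 152. 364. 263.] ((446.34539794921875, -59.6083984375), (23.89719581604004, 23.9516544342041), 44.15416717529297)
70 370 [445.6 -56.9  79.9 354.4 257.4] [417.9 -80.6  70.4 342.  241. ] [476.8 -34.   90.8 367.  272. ] ((446.03253173828125, -57.882781982421875), (57.4527473449707, 38.138675689697266), 15.397734642028809)Traceback (most recent call last):
  File "<stdin>", line 17, in <module>
  File "<stdin>", line 12, in cloud
  File "h.py", line 8, in pt
    c=get_calibration(n);K=np.array(c['K']);R=np.array(c['R']);t=np.array(c['t'])
ValueError: time passes only in moves, steps and waits
```

View pics/crop1.png

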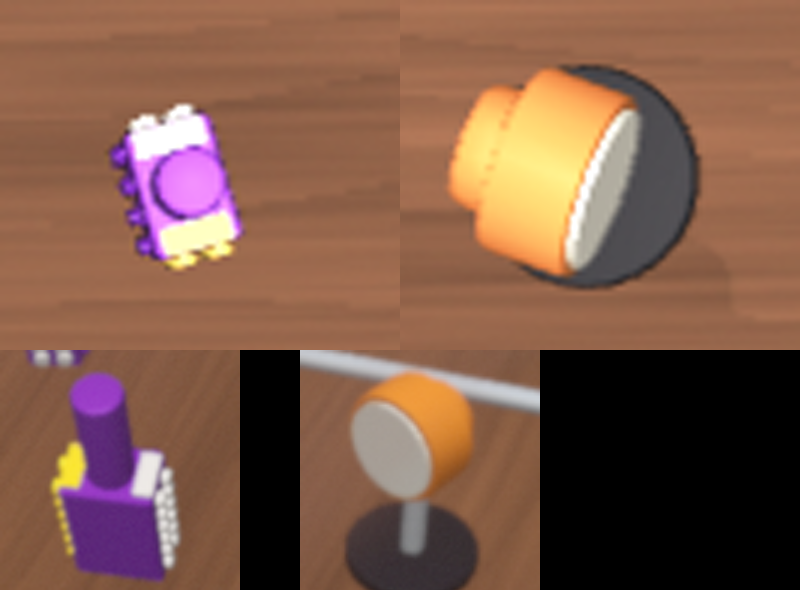

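The crop confirms the choice: white tufts up (+x), yellow down, purple tufts to the left (+y). The lens faces image right (−y), tilted slightly toward the robot's −x. Next I'll cache the calibration and measure the lamp and caddy.

```bash
sed -i 's/^def pt/from functools import lru_cache\nget_calibration=lru_cache(get_calibration)\ndef pt/' h.py; python3 - <<'E'
from h import *
def cloud(n,u0,u1,v0,v1):
    im,d=load(n)
    return np.array([[*pt(n,u,v,d[v,u]),u,v,*im[v,u]] for v in range(v0,v1) for u in range(u0,u1) if d[v,u]>0])
rect=lambda q:cv2.minAreaRect(q[:,:2].astype(np.float32))
P=cloud('top',335,380,235,280)
q=P[(P[:,2]>76)&(P[:,2]<84)]
w=q[(q[:,5:].min(1)>170)]; y=q[(q[:,5]<140)&(q[:,6]>150)&(q[:,7]>170)]
v=w.mean(0)-y.mean(0); print('white-yellow',len(w),len(y),w.mean(0)[:3],y.mean(0)[:3],np.degrees(np.arctan2(v[1],v[0])))
P=cloud('top',380,500,110,205); q=P[(P[:,2]>54)&(P[:,2]<68)]; print('rim',len(q),q[:,:3].mean(0).round(1),rect(q))
q=P[(P[:,2]>2)&(P[:,2]<9)&(P[:,5:8].min(1)>150)]; print('floor',len(q),q[:,2].mean(),rect(q))
P=cloud('top',170,240,210,270); q=P[(P[:,2]>5)&(P[:,2]<20)]; print('foot',len(q),rect(q)); c=cv2.minEnclosingCircle(q[:,:2].astype(np.float32)); print(c)
q=P[P[:,2]>90]; print('drum',len(q),rect(q),q[:,2].max())
P=cloud('scene',310,385,95,185); q=P[P[:,2]>60]; L=q[(q[:,5]>120)&(q[:,3]<355)][:,:3]
for k in range(3):
    c0=np.median(L,0);_,S,V=np.linalg.svd(L-L.mean(0),full_matrices=False); r=(L-L.mean(0))@V[2]; L=L[abs(r)<max(2.,2*r.std())]
n=V[2]*-np.sign(V[2][1]); print('lens',len(L),L.mean(0),S,n,np.degrees(np.arctan2(n[1],n[0])),L.min(0),L.max(0))
# table checks
print([pt('top',u,v).round(1).tolist() for u,v in((300,400),(500,300),(350,60))],[pt('scene',u,v).round(1).tolist() for u,v in((150,300),(310,300))])
E
```

```text
white-yellow 146 3 [448.19718879 -59.34826405  81.14842313] [421.5906076  -67.6463899   78.36342553] 17.321784157706077
rim 1225 [ 638.  -228.4   60.4] ((637.0362548828125, -227.12881469726562), (189.35809326171875, 136.28753662109375), 83.68363952636719)
floor 3833 5.74712938146413 ((651.9723510742188, -243.387939453125), (188.31350708007812, 135.39495849609375), 84.1841812133789)
foot 643 ((488.7004699707031, 241.97940063476562), (141.0575408935547, 119.21327209472656), 88.90764617919922)
((490.7121887207031, 240.29254150390625), 87.9358901977539)
drum 1094 ((485.6843566894531, 232.87220764160156), (53.652992248535156, 71.22596740722656), 70.06636810302734) 150.04272964862207
lens 579 [477.40927146 208.11187278 113.24598068] [388.76194606 372.4613408   18.93996425] [-0.3522848  -0.93577402  0.01491302] -110.62952644140877 [447.51881693 196.48643395  80.07664068] [505.54778648 219.8930034  142.9237359 ]
[[163.8, 53.8, -0.2], [356.5, -351.7, -0.2], [852.5, -59.4, 2.7]] [[303.5, -181.0, 0.4], [542.9, -75.3, 0.9]]
```

Emit:
{"op": "servo_tool", "data": {"moves": [0.05,-0.08,0,0,1,0.1,-0.17,0,0,1,0.15,-0.26,0,0,1,0.2,-0.35,0,0,1,0.25,-0.44,0,0,1,0.3,-0.53,0,0,1,0.35,-0.62,0,0,1,0.41,-0.71,0,0,1,0.46,-0.8,0,0,1,0.51,-0.89,0,0,1,0.55,-0.97,0,0,1,0.56,-1,0,0,1]}}

```text
t: 1.1
eef_pos: [446.3, 181.4, 214.5]
tcp_rot: [-3.141, 0.0, 2.778]
ft_force: [-0.6, -0.1, -0.8]
opening: 0.998
grip_force: 0.0
```

```bash
python3 - <<'E'
from h import *
def cloud(n,u0,u1,v0,v1):
    im,d=load(n)
    return np.array([[*pt(n,u,v,d[v,u]),u,v] for v in range(v0,v1) for u in range(u0,u1) if d[v,u]>0])
P=cloud('scene',246,270,253,277)[:,:3]; L=P[(P[:,2]>8)&(P[:,2]<75)]
for k in range(4):
    m=L.mean(0);_,S,V=np.linalg.svd(L-m,full_matrices=False); r=(L-m)@V[2]; L=L[abs(r)<max(1.5,2*r.std())]
n=V[2]*-np.sign(V[2][1]); print('smooth face',len(L),m,n,np.degrees(np.arctan2(n[1],n[0])),r.std())
print('foot c',pt('top',207.2,240.2,z=12))
# caddy rim corners, outer, z=60 (read from top view)
print('rim',[pt('top',u,v,z=60).round(1).tolist() for u,v in((397,120),(491,127),(487,196),(390,189))])
print(state()['eef_pos'],state()['tcp_rot'])
E
```

```text
smooth face 475 [451.9808759  -75.74485014  45.00534396] [ 0.26667856 -0.96378468  0.0012784 ] -74.53326979367813 0.5478119682360035
foot c [486.58998828 234.67624752  12.        ]
rim [[711.0, -145.7, 60.0], [694.3, -327.9, 60.0], [559.8, -315.6, 60.0], [576.5, -128.9, 60.0]]
[446.32176641 181.38101764 214.49477621] [-3.14125344e+00  3.71211220e-04  2.77818894e+00]
```

Emit:
{"op": "servo_tool", "data": {"moves": [0,-0.08,0,0,1,0,-0.17,0,0,1,0,-0.26,0,0,1,0,-0.35,0,0,1,0,-0.44,0,0,1,0,-0.53,0,0,1,0.005,-0.59,0,0,1,0.005,-0.61,0,0,1,0.005,-0.61,0,0,1,0.005,-0.61,0,0,1]}}

```text
t: 1.93
eef_pos: [446.4, -58.8, 214.5]
tcp_rot: [3.141, -0.001, 2.78]
ft_force: [0.4, -0.1, 0.3]
opening: 1.002
grip_force: 0.0
```

Emit:
{"op": "servo_tool", "data": {"moves": [0,-0.002,-0.06,0,1,0,-0.002,-0.12,0,1,0,-0.002,-0.18,0,1,0,-0.002,-0.24,0,1,0,-0.002,-0.28,0,1,0,-0.002,-0.3,0,1,0,-0.002,-0.3,0,1,0,-0.002,-0.3,0,0.5,0,-0.002,-0.3,0,0.3,0,-0.002,-0.3,0,0.2,0,-0.002,-0.3,0,0,0,-0.002,-0.3,0,0]}}

```text
t: 2.93
eef_pos: [446.8, -60.1, 95.2]
tcp_rot: [3.141, 0.001, 2.781]
ft_force: [-0.0, 0.2, 0.0]
opening: 0.708
grip_force: 0.0
```

Emit:
{"op": "servo_tool", "data": {"moves": [0,0,0,0,0,0,0,0,0,0,0,0,0,0,0,0,0,0,0,0,0,0,0,0,0,0,0,0,0,0]}}

```text
t: 3.43
eef_pos: [446.6, -60.0, 94.6]
tcp_rot: [3.141, -0.0, 2.781]
ft_force: [0.4, -0.3, -0.2]
opening: 0.286
grip_force: 0.0
```

Emit:
{"op": "servo_tool", "data": {"moves": [0,0,0,0,0,0,0,0,0,0,0,0,0,0,0,0,0,0,0,0,0,0,0,0,0]}}

```text
t: 3.85
eef_pos: [446.6, -60.0, 94.6]
tcp_rot: [3.142, -0.0, 2.781]
ft_force: [-0.2, -0.4, -1.9]
opening: 0.266
grip_force: 30.0
```

Emit:
{"op": "servo_tool", "data": {"moves": [0,0,0.02,0,0,0,0,0.06,0,0,0,0,0.11,0,0,0,0.02,0.15,0.02,0,0,0.07,0.17,0.05,0,0,0.13,0.175,0.085,0,0,0.2,0.175,0.12,0,0,0.27,0.175,0.155,0,0.005,0.34,0.175,0.19,0,0.005,0.4,0.175,0.225,0,0.005,0.44,0.175,0.26,0,0.005,0.46,0.175,0.28,0]}}

```text
t: 4.85
eef_pos: [448.4, 125.8, 165.2]
tcp_rot: [3.141, 0.0, -2.615]
ft_force: [0.0, 0.1, -1.2]
opening: 0.268
grip_force: 30.0
```

Emit:
{"op": "servo_tool", "data": {"moves": [0,0.01,0,0.015,0,0,0.016,0,0.02,0,0,0.016,0,0.021,0,0,0.016,0,0.021,0]}}

```text
t: 5.18
eef_pos: [448.6, 130.2, 164.9]
tcp_rot: [3.142, 0.0, -2.558]
ft_force: [0.3, -0.6, -2.0]
opening: 0.269
grip_force: 30.0
```

```bash
python3 - <<'E'
from h import *
im,d=snap('scene'); snap('top'); c=cv2.resize(im[40:240,230:430],None,fx=2.9,fy=2.9,interpolation=cv2.INTER_CUBIC); cv2.imwrite('pics/hold1.png',c)
s=state(); print(s['t'],s['eef_pos'],s['tcp_rot'],s['joints'].round(2))
E
```

```text
5.2833 [448.62072183 130.01742202 164.77402135] [ 3.14152173e+00 -8.52915973e-06 -2.55838505e+00] [ 0.14  0.34  1.99  0.    0.81 -2.01]
```

View pics/hold1.png

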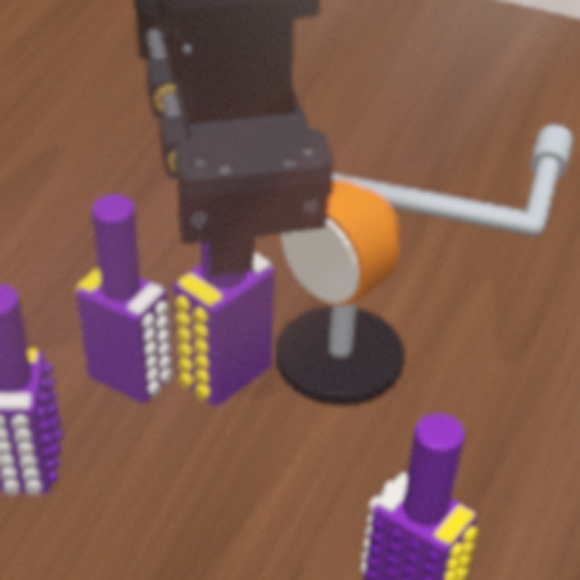

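The white side is turned to the lens: yellow tufts are at crop (193,345), facing away, and the smooth face is at (240,330). I'll check its angle and position with a plane fit.

```bash
python3 - <<'E'
from h import *
im,d=load('scene')
P=np.array([pt('scene',u,v,d[v,u]) for v in range(142,174) for u in range(306,324) if d[v,u]>0])
L=P[(P[:,2]>73)&(P[:,2]<148)]; L=L[abs(L[:,1]-130)<30]
for k in range(6):
    m=L.mean(0);_,S,V=np.linalg.svd(L-m,full_matrices=False); r=(L-m)@V[2]; L=L[abs(r)<max(1.5,2*r.std())]
n=V[2]*np.sign(V[2][0]); print(len(L),m,n,np.degrees(np.arctan2(n[1],n[0])),r.std(),L.min(0),L.max(0))
E
```

```text
494 [463.92795501 123.21338081 110.37893441] [ 0.93456916 -0.35575114 -0.00464985] -20.839722603256337 0.6003489132141798 [456.2029489  103.20323186  74.36577451] [472.33060551 146.08351407 147.97634124]
```

Emit:
{"op": "servo_tool", "data": {"moves": [0,0,0,0,0,0,0,0,0,0,0,0,0,0,0,0,0,0,0,0,0,0,0,0,0,0,0,0,0,0,0,0,0,0,0,0,0,0,0,0,0,0,0,0,0,0,0,0,0,0,0,0,0,0,0,0,0,0,0,0]}}

```text
t: 6.28
eef_pos: [448.6, 130.4, 164.7]
tcp_rot: [3.142, 0.0, -2.557]
ft_force: [0.3, -0.7, -2.0]
opening: 0.27
grip_force: 30.0
```

Emit:
{"op": "servo_tool", "data": {"moves": [0,0,0,-0.02,0,0,0,0,-0.055,0,0,0,0,-0.09,0,0,0,0,-0.125,0,0,0,0,-0.16,0,0,0,0,-0.195,0,0,0,0,-0.23,0,0,0,0,-0.265,0,0,0,0,-0.3,0,0,0,0,-0.335,0,0,0,0,-0.37,0,0,0,0,-0.405,0]}}

```text
t: 7.28
eef_pos: [448.6, 130.4, 164.7]
tcp_rot: [3.142, -0.0, 2.449]
ft_force: [-0.7, 0.1, -1.6]
opening: 0.27
grip_force: 30.0
```

Emit:
{"op": "servo_tool", "data": {"moves": [0,0,0,-0.035,0,0,0,0,-0.065,0,0,0,0,-0.085,0,0,0,0,-0.094,0,0,0,0,-0.094,0,0,0,0,-0.094,0]}}

```text
t: 7.78
eef_pos: [448.6, 130.4, 164.7]
tcp_rot: [3.142, 0.0, 2.16]
ft_force: [0.1, -0.4, -1.7]
opening: 0.268
grip_force: 30.0
```

Emit:
{"op": "servo_tool", "data": {"moves": [0,0,0,0,0,0,0,0,0,0,0,0,0,0,0,0,0,0,0,0,0,0,0,0,0,0,0,0,0,0,0,0,0,0,0,0,0,0,0,0,0,0,0,0,0,0,0,0,0,0,0,0,0,0,0,0,0,0,0,0]}}

```text
t: 8.78
eef_pos: [448.6, 130.4, 164.7]
tcp_rot: [3.141, 0.0, 2.159]
ft_force: [0.5, -0.2, -1.1]
opening: 0.27
grip_force: 30.0
```

Emit:
{"op": "servo_tool", "data": {"moves": [0,0,0,-0.02,0,0,0,0,-0.055,0,0,0,0,-0.09,0,0,0,0,-0.125,0,0,0,0,-0.16,0,0,0,0,-0.195,0,0,0,0,-0.23,0,0,0,0,-0.265,0,0,0,0,-0.3,0,0,0,0,-0.335,0,0,0,0,-0.37,0,0,0,0,-0.405,0]}}

```text
t: 9.78
eef_pos: [448.6, 130.4, 164.7]
tcp_rot: [3.142, 0.0, 0.881]
ft_force: [0.1, -0.1, -2.0]
opening: 0.267
grip_force: 30.0
```

Emit:
{"op": "servo_tool", "data": {"moves": [0,0,0,-0.035,0,0,0,0,-0.065,0,0,0,0,-0.087,0,0,0,0,-0.096,0,0,0,0,-0.096,0,0,0,0,-0.096,0]}}

```text
t: 10.28
eef_pos: [448.6, 130.4, 164.7]
tcp_rot: [3.142, -0.0, 0.586]
ft_force: [-0.2, -0.4, -1.1]
opening: 0.268
grip_force: 30.0
```

```bash
python3 - <<'E'
from h import *
im,d=snap('scene'); c=cv2.resize(im[40:240,230:430],None,fx=2.9,fy=2.9,interpolation=cv2.INTER_CUBIC); cv2.imwrite('pics/hold3.png',c)
s=state(); print(s['t'],s['eef_pos'],s['tcp_rot'],s['joints'].round(2))
E
```

```text
10.3333 [448.60847456 130.37460305 164.64978091] [3.14150778e+00 5.49256028e-05 5.86128659e-01] [ 0.14  0.34  1.99 -0.    0.81  1.13]
```

View pics/hold3.png

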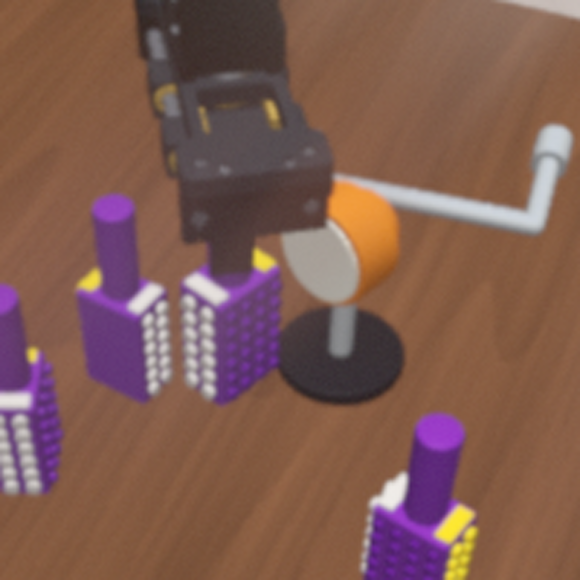

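Yellow now faces the lens, and white (205,335) faces away. I'll pause, then carry the brush to the caddy.

Emit:
{"op": "servo_tool", "data": {"moves": [0,0,0,0,0,0,0,0,0,0,0,0,0,0,0,0,0,0,0,0,0,0,0,0,0,0,0,0,0,0,0,0,0,0,0,0,0,0,0,0,0,0,0,0,0,0,0,0,0,0,0,0,0,0,0,0,0,0,0,0]}}

```text
t: 11.33
eef_pos: [448.6, 130.4, 164.7]
tcp_rot: [3.142, 0.0, 0.585]
ft_force: [-0.4, -0.4, -1.3]
opening: 0.269
grip_force: 30.0
```

Emit:
{"op": "servo_tool", "data": {"moves": [0,0,0.02,0,0,0.01,-0.02,0.05,0,0,0.03,-0.06,0.06,0,0,0.06,-0.12,0.06,0,0,0.1,-0.19,0.06,0,0,0.14,-0.26,0.06,0,0,0.18,-0.34,0.06,0,0,0.22,-0.42,0.06,0,0,0.26,-0.5,0.06,0,0,0.3,-0.58,0.06,0,0,0.34,-0.66,0.06,0,0,0.38,-0.73,0.06,0,0]}}

```text
t: 12.33
eef_pos: [601.1, -163.8, 189.3]
tcp_rot: [3.141, -0.0, 0.584]
ft_force: [-0.0, 0.1, -1.9]
opening: 0.269
grip_force: 30.0
```

Emit:
{"op": "servo_tool", "data": {"moves": [0.035,-0.065,0,0,0,0.06,-0.12,0,0,0,0.08,-0.155,0,0,0,0.087,-0.17,0,0,0,0.087,-0.17,0,0,0,0.087,-0.17,0,0,0]}}

```text
t: 12.83
eef_pos: [635.0, -229.0, 188.7]
tcp_rot: [-3.141, 0.0, 0.585]
ft_force: [-0.4, -0.2, -1.9]
opening: 0.272
grip_force: 30.0
```

```bash
python3 - <<'E'
from h import *
im,d=snap('scene'); c=cv2.resize(im[180:480,180:480],None,fx=2,fy=2,interpolation=cv2.INTER_CUBIC); cv2.imwrite('pics/over.png',c)
s=state(); print(s['t'],s['eef_pos'],s['tcp_rot'])
E
```

```text
12.8833 [ 634.99996843 -228.62534686  188.81370525] [-3.14108992e+00  1.89595807e-04  5.85328974e-01]
```

View pics/over.png

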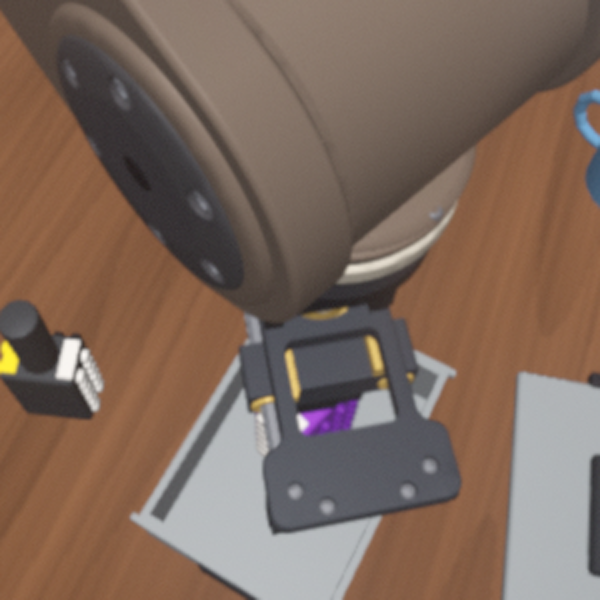

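The view from the camera's side is mostly blocked, but the brush is over the caddy: purple tufts show at crop (335,415), inside the walls. Lowering.

Emit:
{"op": "servo_tool", "data": {"moves": [0,0,-0.02,0,0,0,0,-0.06,0,0,0,0,-0.1,0,0,0,0,-0.14,0,0,0,0,-0.17,0,0,0,0,-0.19,0,0,0,0,-0.2,0,0,0,0,-0.205,0,0,0,0,-0.21,0,0,0,0,-0.21,0,0,0,0,-0.21,0,0]}}

```text
t: 13.8
eef_pos: [635.6, -229.7, 105.2]
tcp_rot: [3.141, -0.0, 0.585]
ft_force: [0.1, 0.6, -2.2]
opening: 0.271
grip_force: 30.0
```

Emit:
{"op": "servo_tool", "data": {"moves": [0,0,-0.002,0,0,0,0,-0.004,0,0,0,0,-0.006,0,0,0,0,-0.008,0,0,0,0,-0.009,0,0,0,0,-0.009,0,0]}}

```text
t: 14.3
eef_pos: [635.4, -229.6, 100.9]
tcp_rot: [-3.142, 0.0, 0.585]
ft_force: [-0.3, -0.3, -1.1]
opening: 0.271
grip_force: 30.0
```

Emit:
{"op": "servo_tool", "data": {"moves": [0,0,-0.001,0,0,0,0,-0.002,0,0,0,0,-0.003,0,0,0,0,-0.003,0,0]}}

```text
t: 14.63
eef_pos: [635.4, -229.6, 99.7]
tcp_rot: [-3.142, 0.0, 0.585]
ft_force: [0.2, -0.3, -2.2]
opening: 0.271
grip_force: 30.0
```

Emit:
{"op": "servo_tool", "data": {"moves": [0,0,-0.001,0,0,0,0,-0.002,0,0,0,0,-0.002,0,0]}}

```text
t: 14.88
eef_pos: [635.5, -229.7, 99.7]
tcp_rot: [3.141, -0.0, 0.585]
ft_force: [-1.1, 0.7, 4.3]
opening: 0.268
grip_force: 30.0
```

Contact with the floor: the upward force is now 4.3 N. Releasing.

Emit:
{"op": "servo_tool", "data": {"moves": [0,0,0,0,0.3,0,0,0,0,0.35,0,0,0,0,0.45,0,0,0,0,0.6,0,0,0,0,0.8,0,0,0,0,1,0,0,0,0,1,0,0,0,0,1,0,0,0,0,1,0,0,0,0,1,0,0,0,0,1]}}

```text
t: 15.8
eef_pos: [635.4, -229.6, 99.1]
tcp_rot: [3.141, -0.0, 0.585]
ft_force: [0.2, -0.1, -0.4]
opening: 0.923
grip_force: 0.0
```

Emit:
{"op": "servo_tool", "data": {"moves": [0,0,0.02,0,1,0,0,0.05,0,1,0,0,0.1,0,1,0,0,0.16,0,1,0,0,0.22,0,1,0,0,0.28,0,1,0,0,0.34,0,1,-0.02,0.06,0.38,0,1,-0.05,0.13,0.4,0,1,-0.08,0.21,0.4,0,1,-0.11,0.29,0.4,0,1,-0.14,0.37,0.4,0,1]}}

```text
t: 16.8
eef_pos: [578.6, -80.4, 260.6]
tcp_rot: [3.14, -0.001, 0.584]
ft_force: [1.2, 0.7, -1.3]
opening: 0.998
grip_force: 0.0
```

Emit:
{"op": "servo_tool", "data": {"moves": [-0.03,0.08,0,0,1,-0.06,0.16,0,0,1,-0.08,0.24,0,0,1,-0.09,0.3,0,0,1,-0.09,0.3,0,0,1,-0.09,0.3,0,0,1]}}

```text
t: 17.3
eef_pos: [543.3, 39.4, 260.4]
tcp_rot: [3.14, -0.001, 0.587]
ft_force: [-0.3, -0.7, 0.0]
opening: 0.999
grip_force: 0.0
```

```bash
python3 - <<'E'
from h import *
im,d=snap('scene'); cv2.imwrite('pics/end.png',im); snap('top')
s=state(); print(s['t'],s['eef_pos'],s['ft_force'])
E
```

```text
17.4 [543.64942325  37.925858   259.81116452] [-0.52630634 -0.97760022  0.65823523]
```

View pics/end.png

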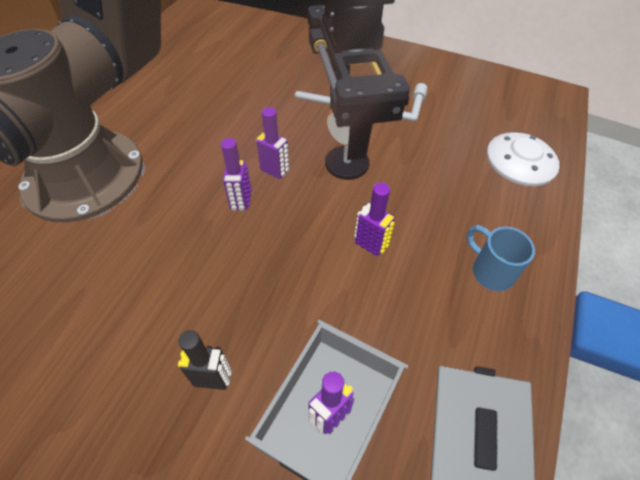

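The brush stands upright in the caddy at (330,405). Everything else is where it was, including the charcoal brush at (205,365).

```bash
python3 -c "
from cell import *
print(job_done())"
```

```text
the job is handed in; nothing more can be done
None
```

The job is handed in at about 17 s of the 54 s allowed: the purple brush showed its white, purple and yellow sides to the lens in that order, about 8 cm away, and now stands upright on the caddy floor, released, with the lamp untouched and the charcoal brush where it was.

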